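Refit the turning knob on the topping mill

ROBOT

A 6-joint arm with a two-finger parallel gripper is mounted at the origin on the work surface. World frame = base frame: x ahead of the robot, y to its left, z up, the work surface at z = 0. Lengths are in m, angles in rad, forces in N, time in s.
With the tool pointing down it reaches from about 0.425 to 0.95 m from the base axis. Payload 3.5 kg.
Tool frame: the origin (TCP) lies on the centre line of the jaws, within the pads' length; the fingertips stand 14 mm ahead of it and the grasp point (between the pads) lies 5 mm behind it (tips_ahead is the distance from the TCP to the fingertips, in m); y points along the fingers, z is the direction in which the jaws open and shut, and the axes are right-handed (so a half turn about y gives the same grasp; the last joint's range is limited). The gripper opens to 85 mm and grips with 20 to 120 N. Pads are 22 mm wide; open, the fingers measure 114 mm over their backs; the gripper's body (76 mm by 85 mm) begins 54 mm behind the grasp point. The pads swing forward as they close: fully open they stand 13 mm farther back than shut.
Start: joints at [-1.331, 0.286, 1.577, -0, 1.279, -0.15], TCP at [0.257, -0.624, 0.215] pointing down, gripper open.
Joint ranges: [-2.77, 2.77], [-0.9, 2.22], [0.21, 2.48], [-1.53, 4.67], [0.24, 2.81], [-2.84, 2.84]. Speed limits (rad/s): [2.79, 2.79, 3.14, 3.14, 3.14, 3.14].

INTERFACE

Orientations are given as a unit quaternion [x, y, z, w].
In Python, from plant import get_state, read_camera, sign_off, tips_ahead gives the robot as it stands.
- The arm moves only by the tool send_rows, never from a script. Its argument "plan" is a list of rows, each a list of 2 entries, a list of its own where there are three numbers: the shift along the tool's x, y, z in units of 12 cm (1.0 is 12 cm), then the turn, a rotation vector about the tool's x, y, z in units of 360 degrees (1.0 is 360 degrees). In form: [[[tx, ty, tz], [rx, ry, rz]], ...]. A call has 1 to 12 rows; each row shifts and turns the commanded pose from where the row before left it, along the tool's axes as they then stand; what a row does not reach is not made up. A row lasts 1/10 s, in which the tool goes at most 50 mm and 8.59 degrees, less where a joint would pass 70% of its speed; a pose out of reach is approached as far as the arm can. A call with a number of a shift or a turn outside -1 to 1 is refused whole. A call with a gripper value outside its range is refused whole. "gripper" is the closure, from 0 (fully open) to 1 (shut), set as the call begins (left out, the last holds). The fingers move at their own pace and stop on an object; "grip_force" is the grip in N (left out, the last holds). Time passes only in rows, so rows that do not move let the fingers close. It gives the time, the measured TCP pose, the force and the opening at its end, in the units of the state.
- get_state(): the state, without advancing time (a new reading comes with each control period).
- read_camera(name): name is "scene" or "side" or "wrist"; returns a dict with "img" (384x512x3 uint8, blue, green, red), "fx", "fy", "cx", "cy" (pixels), "world_from_camera" (4x4, takes a point from camera to world coordinates); the wrist camera has in their place "mount" (4x4, takes a point from camera to tool coordinates, whose origin is the TCP and whose axes are the tool frame's). Camera axes: x right, y down, z forward; pixel columns grow to the right and rows downward; lengths in m; the calibration is good to about 2 mm. A picture is of the moment at which its call begins: read the wrist's pose just before it. There is no depth.
- sign_off(): hands the job in, once; it reports no verdict.
The state is a dict: "time": time; "qpos": joint angles; "dq": joint speeds; "joint_efforts": joint torques, N m; "eef_pos": TCP position; "tcp_rot": TCP orientation; "contact_force": force on the tool from outside, world axes, zero at the start; "wrist_torque": the same for the moment, N m; "opening": opening from 0.0 (shut) to 1.0 (fully open).
Only numpy, scipy, OpenCV 4.12 (cv2) and the standard library are available. Lean on these libraries where they do the work, as an engineer would, in place of code of your own. Each camera call takes 0.05 s, during which the arm holds its last target. There are 200 camera calls.

TASK

The turning knob of the counter's hand mill was taken off for cleaning. Put it back: set it upright on the mill's upright shaft and push it down while turning it until its slot finds the shaft's key and it drops fully home, flush on the mill's top, then let go of it. Do not knock over or shove the other things on the counter.

Things in the scene. Friction and masses are not known exactly. Their poses are not given: they have to be found in the camera images.
- knob: The loose turning knob, 160 g: black round skirt 70 mm in diameter, 45 mm high, grey bar grip on top; starts upright on the counter. Origin: centre of the underside, z up. Below, a square bore 18.6 mm wide, 40 mm deep, closed at the top; a keyway slot 9.5 mm wide, of the same depth, runs from it along the knob's own +x to 19 mm from the axis. An orange stripe on the grip's +x half shows the slot's side.
- knob_grip (a point): Middle of the knob's grey bar grip, 64 mm above the underside, on the axis. The bar is 64 mm long along the knob's x, 22 mm wide along its y, and reaches from 45 to 78 mm above the underside. Axes as the knob's.
- mill: The hand mill, fixed to the counter: aluminium case 130 x 130 mm on a black plinth 140 x 140 mm, flat dark top 110 mm above the counter, amber drawer in its front. Origin: centre of its underside, z up; its front faces its own +x, away from the robot. A steel shaft stands upright at the centre of the top.
- shaft_tip (a point): Top of the shaft, 38 mm above the mill's top, on its axis; axes as the mill's. The shaft is round, 16 mm in diameter, its top 5 mm tapered to 10 mm. Its upper 20 mm is plain, so the knob slips over it at any yaw until it rests on the key. The shaft turns only stiffly (0.6 N m): it stays still while a knob pressed lightly (5 to 10 N) slides round on the key.
- key_top (a point): Point on the shaft's axis at the height of the key's top, 18 mm above the mill's top; axes as the mill's. The orange key, 7 mm wide, sticks out sideways from the shaft to 17 mm from the axis, over the lower 18 mm. It points to the mill's front (+x) give or take 35 degrees, which can be seen but is not given. With slot and key in line (within about 5 degrees) the knob drops the last 18 mm.
- mill_seat (a point): The centre of the mill's top surface, at the foot of the shaft and on its axis, 110 mm above the counter; axes as the mill's. The knob's origin lies here when it is home.
- shaker_cocoa: Bystander: brown topping shaker with black cap, 52 mm diameter, 104 mm tall, upright. Origin at the centre of the underside.
- shaker_cinnamon: Bystander: red-brown topping shaker with black cap, 52 mm diameter, 104 mm tall, upright. Origin at the centre of the underside.
- sugar_can: Bystander: white and yellow sugar canister, 72 mm diameter, 150 mm tall, upright. Origin at the centre of the underside.
- syrup_dark: Bystander: dark syrup pump bottle, 72 mm diameter, 230 mm tall, upright. Origin at the centre of the underside.
- syrup_caramel: Bystander: caramel-coloured syrup pump bottle, 72 mm diameter, 230 mm tall, upright. Origin at the centre of the underside.
- cup: Bystander: white cup, 84 mm across the rim, 100 mm tall, upright. Origin at the centre of the underside.
- brush: Bystander: cleaning brush, 160 mm long, lying along its own x. Origin on its underside.

How it is judged:
By the outcome, as a careful person would: the job done as asked, in the order asked, and still so for the second after the job is handed in, with the robot touching nothing.
It also fails if it takes over 58 s, if anything falls off the work surface, if the arm or the gripper's body presses on something with over 40 N, if the wrist force passes 120 N, or if a joint passes its speed limit or range.

## Working session

There is one attempt and no reset: what is moved stays moved. The work goes in short steps, Python scripts to look and compute and a tool call to move; the robot and the scene stay as the last step left them, time stands still between calls to the robot, and variables do not carry over. Pictures are saved under pics/ and viewed, about 8 in all and at most 12, crops included, and the job is handed in when it is done.

Besides the shell and the picture viewer there is one more tool, called in YAML: its name, and indented under it one key for each argument. send_rows: Moves the arm, as the interface text tells. Its arguments: {"type":"object","properties":{"plan":{"type":"array"},"gripper":{"type":"number"},"grip_force":{"type":"number"}},"required":["plan"]}

```bash
ls; mkdir -p pics; python3 - <<'E'
from plant import *
import cv2,numpy as np
s=get_state();print({k:np.round(v,3).tolist() for k,v in s.items()},tips_ahead)
for n in("scene","side","wrist"):
    r=read_camera(n);cv2.imwrite(f"pics/{n}0.png",r["img"])
    print(n,r["fx"],r["cx"],r["cy"],np.round(r.get("world_from_camera",r.get("mount")),4).tolist())
a=cv2.imread("pics/scene0.png");b=cv2.imread("pics/side0.png")
cv2.imwrite("pics/both0.png",cv2.resize(np.vstack([a,b]),None,fx=.78,fy=.78))
E
```

```text
pics
{'time': 0.0, 'qpos': [-1.331, 0.287, 1.578, 0.0, 1.279, -0.15], 'dq': [-0.001, -0.001, 0.001, -0.001, -0.003, 0.001], 'joint_efforts': [-0.0, -40.598, -29.262, -0.0, 0.006, -0.0], 'eef_pos': [0.256, -0.624, 0.214], 'tcp_rot': [-0.137, 0.695, -0.693, 0.137], 'contact_force': [0.068, 0.02, 0.763], 'wrist_torque': [0.02, -0.001, 0.026], 'opening': 1.002} 0.014
scene 387.14332602941715 255.29319690044568 190.84902496478878 [[-0.7972, 0.523, -0.3015, 0.9785], [0.6036, 0.6817, -0.4136, 0.4596], [-0.0107, -0.5117, -0.8591, 1.0573], [0.0, 0.0, 0.0, 1.0]]
side 364.128310890817 255.85458929162832 189.87580014009907 [[-0.7558, -0.4079, 0.5122, 0.1804], [-0.6548, 0.4716, -0.5906, 0.5819], [-0.0006, -0.7818, -0.6236, 0.7033], [0.0, 0.0, 0.0, 1.0]]
wrist 316.8167562707553 257.24102189009994 185.4988238348604 [[0.0002, 0.9649, 0.2626, -0.0659], [0.0009, -0.2626, 0.9649, -0.1582], [1.0, 0.0, -0.0009, 0.0004], [0.0, 0.0, 0.0, 1.0]]
```

View pics/both0.png

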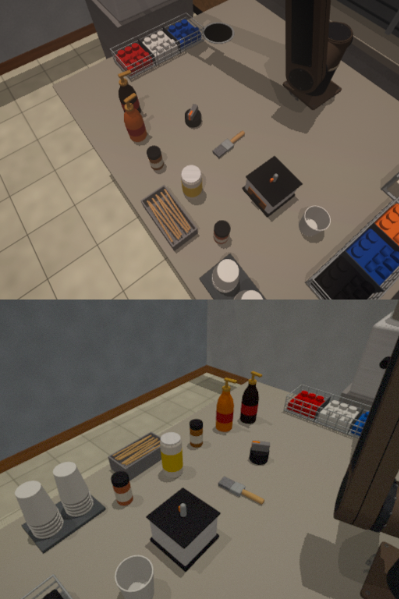

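Scene (at 0.78 scale) shows the knob at about (193,117) and the mill shaft at about (274,178). In the side view they are at (260,152) and (183,208). I'll zoom in on both.

```bash
cat > h.py <<'E'
import numpy as np,cv2
from plant import *
from scipy.spatial.transform import Rotation as R
def cam(n):
    s=get_state();r=read_camera(n)
    if n=="wrist":
        T=np.eye(4);T[:3,:3]=R.from_quat(s["tcp_rot"]).as_matrix();T[:3,3]=s["eef_pos"];r["T"]=T@r["mount"]
    else:r["T"]=r["world_from_camera"]
    return r
def ray(r,u,v):
    d=r["T"][:3,:3]@np.array([(u-r["cx"])/r["fx"],(v-r["cy"])/r["fy"],1]);return r["T"][:3,3],d/np.linalg.norm(d)
def onz(r,u,v,z):
    o,d=ray(r,u,v);return o+d*(z-o[2])/d[2]
def tri(*a):
    A=sum(np.eye(3)-np.outer(d,d) for o,d in a);b=sum((np.eye(3)-np.outer(d,d))@o for o,d in a)
    p=np.linalg.solve(A,b);return p,[np.linalg.norm(np.cross(p-o,d)) for o,d in a]
def proj(r,p):
    c=np.linalg.inv(r["T"])@np.append(p,1);return r["fx"]*c[0]/c[2]+r["cx"],r["fy"]*c[1]/c[2]+r["cy"]
E
python3 - <<'E'
import cv2,numpy as np
a=cv2.imread("pics/scene0.png");b=cv2.imread("pics/side0.png")
def c(i,x,y):
    i=cv2.resize(i[y-32:y+33,x-43:x+43],(400,300),interpolation=cv2.INTER_CUBIC)
    return cv2.convertScaleAbs(i,alpha=1.6,beta=15)
cv2.imwrite("pics/z.png",np.vstack([np.hstack([c(a,247,148),c(a,351,232)]),np.hstack([c(b,333,192),c(b,235,280)])]))
E
```

```text
(no output)
```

View pics/z.png

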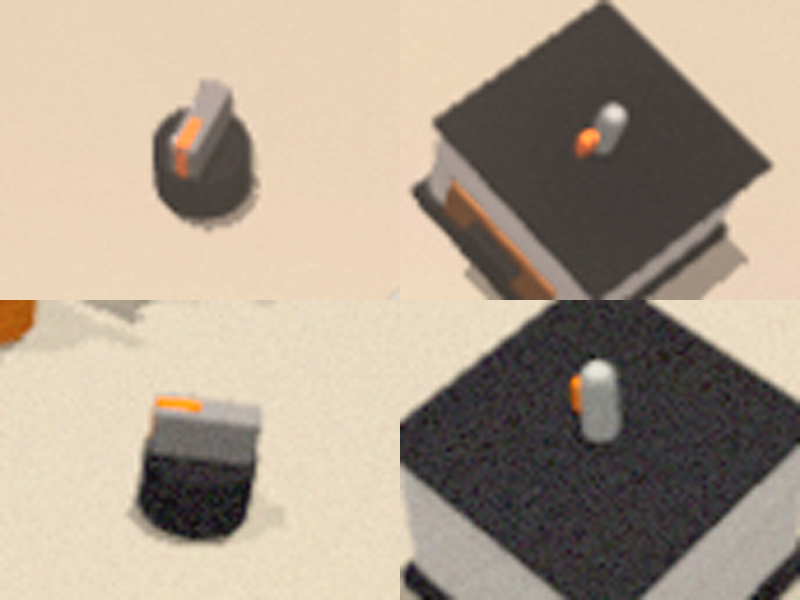

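```bash
python3 - <<'E'
from h import *
S=cam("scene");D=cam("side")
def s(r,x,y,ox,oy):return ox+x*86/400-.4,oy+y*65/300-.4
k1=s(S,204,115,204,116);k2=s(D,207,108,290,160)
print("knobtop",tri(ray(S,*k1),ray(D,*k2)))
for z in(.078,):print(onz(S,*k1,z),onz(D,*k2,z))
e1=s(D,156,105,290,160);e2=s(D,260,111,290,160);d=onz(D,*e1,.078)-onz(D,*e2,.078);print("bar dir side",d,np.degrees(np.arctan2(d[1],d[0])))
e1=s(S,183,145,204,116);e2=s(S,218,87,204,116);d=onz(S,*e1,.078)-onz(S,*e2,.078);print("bar dir scene",d,np.degrees(np.arctan2(d[1],d[0])))
m1=s(S,215,107,308,200);m2=s(D,198,64,192,248)
print("shaft",tri(ray(S,*m1),ray(D,*m2)),onz(S,*m1,.148),onz(D,*m2,.148))
# mill corners (top)
c=[onz(S,*s(S,x,y,308,200),.11) for x,y in((205,3),(35,122),(372,166),(197,297))]
print(np.round(c,3)); print("side dirs",[np.degrees(np.arctan2(*(c[i]-c[j])[[1,0]])).round(1) for i,j in((1,0),(3,2),(0,2),(1,3))])
# key tip 17mm from the axis, z .128 top
k=onz(S,*s(S,181,150,308,200),.119);print("keytip scene lower",k)
k=onz(S,*s(S,178,148,308,200),.128);print(k)
st=get_state();print(R.from_quat(st["tcp_rot"]).as_matrix().round(3))
E
```

```text
knobtop (array([ 0.54437149, -0.17236473,  0.08327917]), [np.float64(0.00031341274747523123), np.float64(0.00031341274747513474)])
[ 0.54181242 -0.17613363  0.078     ] [ 0.54747548 -0.17833113  0.078     ]
bar dir side [0.05086165 0.03603094 0.        ] 35.314170422953644
bar dir scene [ 4.91075923e-02  2.60153227e-02 -1.11022302e-16] 27.91293031868717
shaft (array([0.51773053, 0.25656454, 0.15357556]), [np.float64(0.0006336373012466158), np.float64(0.0006336373012466114)]) [0.51458956 0.25469361 0.148     ] [0.52120003 0.25396765 0.148     ]
[[0.451 0.192 0.11 ]
 [0.585 0.19  0.11 ]
 [0.451 0.327 0.11 ]
 [0.585 0.324 0.11 ]]
side dirs [np.float64(-1.0), np.float64(-1.5), np.float64(-90.1), np.float64(-90.3)]
keytip scene lower [0.53442655 0.25608305 0.119     ]
[0.53915658 0.25610999 0.128     ]
[[-0.925 -0.     0.38 ]
 [-0.38   0.001 -0.925]
 [-0.    -1.    -0.001]]
```

```bash
python3 - <<'E'
from h import *
S=cam("scene")
for n,u,v in(("caramel",136,137),("dark",130,108),("shaker1",156,166),("sugar",192,193),("shaker2",223,240),("cup",314,236),("brush",228,145)):print(n,onz(S,u/.78,v/.78,0).round(3))
E
```

```text
caramel [ 0.782 -0.256  0.   ]
dark [ 0.724 -0.405  0.   ]
shaker1 [ 0.79 -0.09  0.  ]
sugar [0.745 0.088 0.   ]
shaker2 [0.763 0.293 0.   ]
cup [0.504 0.473 0.   ]
brush [0.502 0.008 0.   ]
```

send_rows:
  plan:
    - [[-0.304,-0.046,-0.212],[0,0,0]]
    - [[-0.304,-0.046,-0.212],[0,0,0]]
    - [[-0.304,-0.046,-0.212],[0,0,0]]
    - [[-0.304,-0.046,-0.212],[0,0,0]]
    - [[-0.304,-0.046,-0.212],[0,0,0]]
    - [[-0.304,-0.046,-0.212],[0,0,0]]
    - [[-0.304,-0.046,-0.212],[0,0,0]]
    - [[-0.304,-0.046,-0.212],[0,0,0]]
    - [[-0.304,-0.046,-0.212],[0,0,0]]
    - [[-0.304,-0.046,-0.212],[0,0,0]]
    - [[-0.304,-0.046,-0.212],[0,0,0]]
    - [[-0.304,-0.046,-0.212],[0,0,0]]
  gripper: 0

```text
time: 1.5
eef_pos: [0.5461, -0.1739, 0.2821]
tcp_rot: [0.137, -0.694, 0.694, -0.137]
contact_force: [0.5, 0.2, -0.4]
opening: 0.999
```

```bash
python3 - <<'E'
from h import *
r=cam("wrist");i=r["img"];cv2.imwrite("pics/w1.png",i)
np.savez("pics/w1.npz",T=r["T"])
print("expected knobtop px",proj(r,[.5445,-.1755,.078]))
u,v=map(int,proj(r,[.5445,-.1755,.078]))
h=cv2.cvtColor(i,cv2.COLOR_BGR2HSV)
m=cv2.inRange(h,(5,140,120),(22,255,255));ys,xs=np.nonzero(m);k=(abs(xs-u)<70)&(abs(ys-v)<70);print("orange",k.sum(),xs[k].mean(),ys[k].mean())
x0=max(u-64,0);y0=max(v-48,0);cv2.imwrite("pics/w1z.png",cv2.resize(i[y0:y0+96,x0:x0+128],(768,576),interpolation=cv2.INTER_CUBIC));print(x0,y0)
E
```

```text
expected knobtop px (np.float64(257.8545836195848), np.float64(160.0953462690103))
orange 164 256.4817073170732 140.6219512195122
193 112
```

View pics/w1z.png

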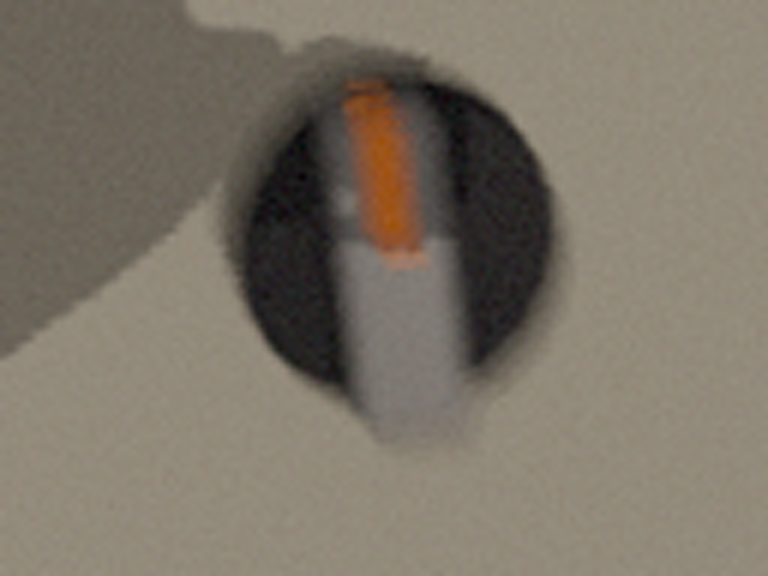

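The bar's stripe runs from (366,92) to (405,258) in the crop, so the grip's centre is near (403,258) and its rear end near (418,430).

```bash
python3 - <<'E'
from h import *
r=cam("wrist");f=lambda x,y:(193+x/6-.4,112+y/6-.4)
a=onz(r,*f(366,95),.078);b=onz(r,*f(404,258),.078);c=onz(r,*f(418,430),.078)
ang=lambda d:np.degrees(np.arctan2(d[1],d[0]))
e1=onz(r,*f(322,130),.078);e2=onz(r,*f(360,410),.078);g1=onz(r,*f(437,110),.078);g2=onz(r,*f(470,390),.078)
print(a,b,c,"len",np.linalg.norm(a-c),"stripe",ang(a-b),"edges",ang(e1-e2),ang(g1-g2),"mid",(e1+e2+g1+g2)/4)
# skirt at z=.045, seen circle: left 245 right 552, y~230
l=onz(r,*f(245,235),.045);q=onz(r,*f(553,235),.045);print("skirt",np.linalg.norm(l-q),(l+q)/2)
# height: wrist vs side
D=cam("side");print(tri(ray(r,*f(403,258)),ray(D,290+207*.215-.4,160+108*65/300-.4)))
st=get_state();Rm=R.from_quat(st["tcp_rot"]).as_matrix();print(st["eef_pos"],ang(Rm[:,2]))
E
```

```text
[ 0.58098867 -0.15065911  0.078     ] [ 0.55510248 -0.16928131  0.078     ] [ 0.52452635 -0.18508615  0.078     ] len 0.06613029078959844 stripe 35.730769988256334 edges 29.89144549231988 29.76938876089369 mid [ 0.55377789 -0.16847603  0.078     ]
skirt 0.06466453689815974 [ 0.5542665  -0.16869696  0.045     ]
(array([ 0.55051926, -0.17202276,  0.07983642]), [np.float64(0.005596787194066685), np.float64(0.005596787194066732)])
[ 0.54647878 -0.17356835  0.28221104] -67.40727080697776
```

send_rows:
  plan:
    - [[-0.046,0.2,-0.0125],[0,0,0]]
    - [[0,0.2,0],[0,-0.0206,0]]
    - [[0,0.3,0],[0,0,0]]
    - [[0,0.2,0],[0,0,0]]
    - [[0,0.1,0],[0,0,0]]
    - [[0,0,0],[0,0,0]]
    - [[0,0,0],[0,0,0]]

```text
time: 2.35
eef_pos: [0.5504, -0.1731, 0.1628]
tcp_rot: [0.181, -0.683, 0.684, -0.182]
contact_force: [0.1, 0.6, 0.5]
opening: 1.0
```

```bash
python3 - <<'E'
from h import *
r=cam("wrist");i=r["img"];cv2.imwrite("pics/w2.png",i)
st=get_state();print(st["eef_pos"],R.from_quat(st["tcp_rot"]).as_matrix().round(3).tolist())
for p in([.5445,-.1755,.078],[.5535,-.1685,.078]):print(proj(r,p))
cv2.imwrite("pics/w2z.png",cv2.resize(i,(800,600),interpolation=cv2.INTER_CUBIC))
E
```

```text
[ 0.55083207 -0.17311112  0.1635266 ] [[-0.868, 0.003, 0.496], [-0.496, -0.002, -0.868], [-0.002, -1.0, 0.003]]
(np.float64(255.9647103903554), np.float64(192.82583753219944))
(np.float64(253.8961071025485), np.float64(179.1369607554094))
```

View pics/w2z.png

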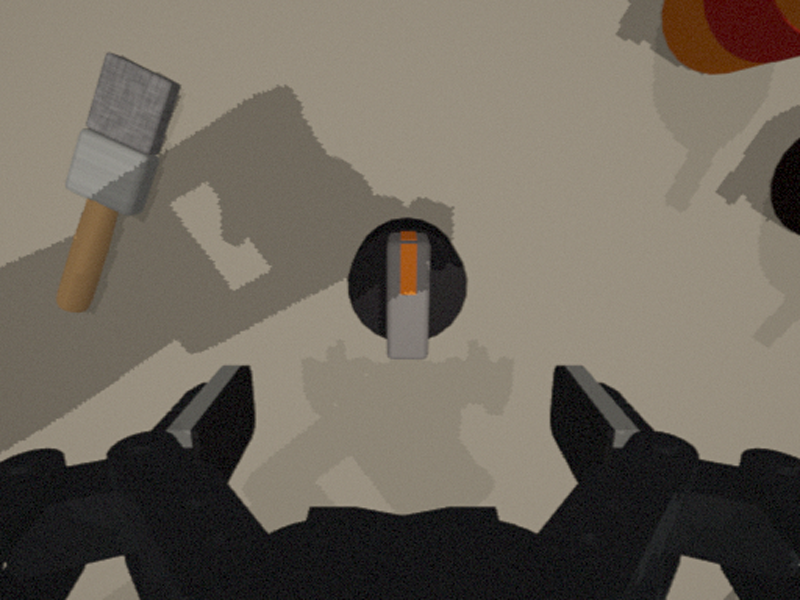

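Brush is at the left. The knob is centred at (408,285), with the bar aligned to image vertical at x 387–428 and the end of the stripe at (409,295), which is the grip's axis.

```bash
python3 - <<'E'
from h import *
r=cam("wrist");f=lambda x,y:(x*.64-.2,y*.64-.2)
w1=dict(r);w1["T"]=np.load("pics/w1.npz")["T"]
p=f(408.5,296);print("tri",tri(ray(r,*p),ray(w1,259.9,154.8)))
print("z.078",onz(r,*p,.078))
a,b=onz(r,*f(409,240),.078),onz(r,*f(408,358),.078);d=a-b;print(np.linalg.norm(d),np.degrees(np.arctan2(d[1],d[0])),(a+b)/2)
l,q=onz(r,*f(348,284),.045),onz(r,*f(467,284),.045);print("skirt",np.linalg.norm(l-q),(l+q)/2)
st=get_state();Rm=R.from_quat(st["tcp_rot"]).as_matrix()
for z in(.078,):print("tool offset",Rm.T@(onz(r,*p,z)-st["eef_pos"]))
E
```

```text
tri (array([ 0.55522172, -0.17380957,  0.10274583]), [np.float64(0.0003752532566796293), np.float64(0.0003752532566796488)])
z.078 [ 0.54958371 -0.17786354  0.078     ]
0.06305608645135695 29.42503270573985 [ 0.54730859 -0.17916176  0.078     ]
skirt 0.06871922403102222 [ 0.54767261 -0.17882965  0.045     ]
tool offset [0.00379262 0.08581703 0.00319548]
```

send_rows:
  plan:
    - [[0.048,0.1,0.02],[0,0,0]]
    - [[0,0.25,0],[0,0,0]]
    - [[0,0.25,0],[0,0,0]]
    - [[0,0.15,0],[0,0,0]]
    - [[0,0.046,0],[0,0,0]]
    - [[0,0,0],[0,0,0]]

```text
time: 3.05
eef_pos: [0.5456, -0.1771, 0.0654]
tcp_rot: [-0.182, 0.684, -0.683, 0.181]
contact_force: [0.1, -0.3, 0.3]
opening: 0.998
```

send_rows:
  plan:
    - [[0,0,0],[0,0,0]]
    - [[0,0,0],[0,0,0]]
    - [[0,0,0],[0,0,0]]
    - [[0,0,0],[0,0,0]]
    - [[0,0,0],[0,0,0]]
    - [[0,0,0],[0,0,0]]
    - [[0,0,0],[0,0,0]]
    - [[0,0,0],[0,0,0]]
    - [[0,0,0],[0,0,0]]
    - [[0,0,0],[0,0,0]]
  gripper: 1
  grip_force: 60

```text
time: 4.05
eef_pos: [0.5462, -0.1771, 0.0661]
tcp_rot: [-0.182, 0.683, -0.683, 0.182]
contact_force: [-0.3, 0.3, 0.5]
opening: 0.002
```

```bash
python3 - <<'E'
from h import *
r=cam("wrist");i=r["img"];cv2.imwrite("pics/w3.png",i)
st=get_state();print(st["eef_pos"],st["contact_force"],st["opening"],R.from_quat(st["tcp_rot"]).as_matrix().round(3).tolist())
print(proj(r,np.array(st["eef_pos"])*[1,1,0]+[0,0,.078]))
cv2.imwrite("pics/w3z.png",cv2.resize(i,(800,600),interpolation=cv2.INTER_CUBIC))
E
```

```text
[ 0.54612959 -0.17707061  0.06608388] [-0.45175424  0.36183624  0.52322889] -5.128866109629428e-05 [[-0.868, -0.0, 0.496], [-0.496, 0.0, -0.868], [0.0, -1.0, -0.0]]
(np.float64(256.8654237209145), np.float64(235.76519918748176))
```

View pics/w3z.png

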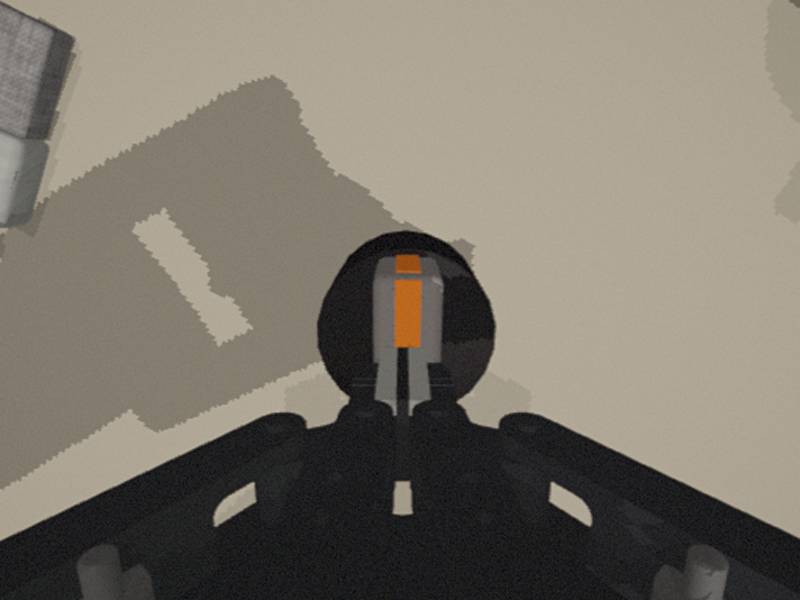

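The gripper shut with nothing between the pads: opening is 0. In this image the pads lie over the rear of the bar at (378–430, 362–415), so they look to be above it. I'll check with the fixed cameras.

```bash
python3 - <<'E'
from h import *
st=get_state();p=np.array(st["eef_pos"]);o=[]
for n in("scene","side"):
    r=cam(n);i=r["img"];u,v=map(int,proj(r,p));x0,y0=u-33,v-37
    c=cv2.resize(i[y0:y0+75,x0:x0+66],(396,450),interpolation=cv2.INTER_CUBIC);c=cv2.convertScaleAbs(c,alpha=1.8,beta=20)
    for q,col in((p,(0,255,0)),(p-[0,0,.014],(255,0,255))):
        a,b=proj(r,q);cv2.circle(c,(int((a-x0)*6),int((b-y0)*6)),3,col,-1)
    print(n,x0,y0);o.append(c)
cv2.imwrite("pics/f4.png",np.hstack(o))
E
```

```text
scene 213 106
side 300 149
```

View pics/f4.png

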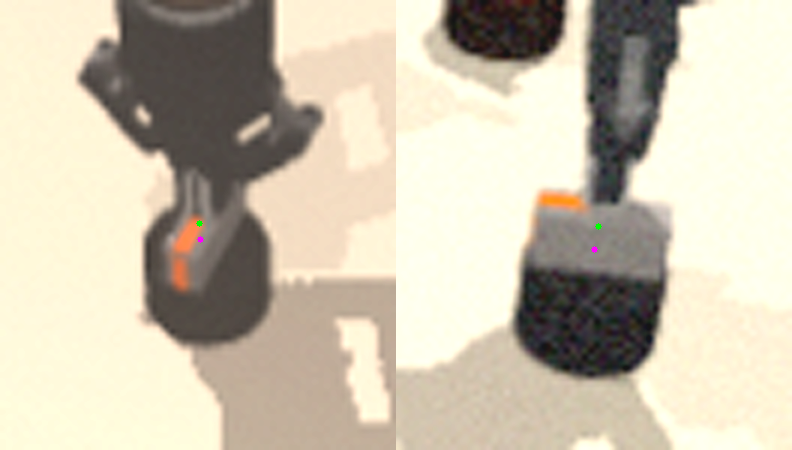

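The fixed views show the closed tips standing just on top of the bar, so the fingertips really end about 13 mm behind the reported TCP instead of 14 mm ahead of it. They are centred along the bar. I'll open, go 25 mm lower and close again.

send_rows:
  plan:
    - [[0,-0.04,0],[0,0,0]]
    - [[0,0,0],[0,0,0]]
    - [[0,0,0],[0,0,0]]
    - [[0,0,0],[0,0,0]]
    - [[0,0,0],[0,0,0]]
    - [[0,0,0],[0,0,0]]
    - [[0,0.08,0],[0,0,0]]
    - [[0,0.1,0],[0,0,0]]
    - [[0,0.06,0],[0,0,0]]
    - [[0,0,0],[0,0,0]]
  gripper: 0

```text
time: 5.2
eef_pos: [0.5446, -0.1763, 0.0397]
tcp_rot: [-0.183, 0.684, -0.682, 0.18]
contact_force: [0.4, 0.3, 0.1]
opening: 0.998
```

send_rows:
  plan:
    - [[0,0,0],[0,0,0]]
    - [[0,0,0],[0,0,0]]
    - [[0,0,0],[0,0,0]]
    - [[0,0,0],[0,0,0]]
    - [[0,0,0],[0,0,0]]
    - [[0,0,0],[0,0,0]]
    - [[0,0,0],[0,0,0]]
    - [[0,0,0],[0,0,0]]
  gripper: 1
  grip_force: 60

```text
time: 6.0
eef_pos: [0.5466, -0.1773, 0.0427]
tcp_rot: [0.181, -0.683, 0.684, -0.182]
contact_force: [0.2, -0.4, 3.1]
opening: 0.241
```

send_rows:
  plan:
    - [[0,-0.1,0],[0,0,0]]
    - [[0,-0.3,0],[0,0,0]]
    - [[0,-0.4,0],[0,0,0]]
    - [[0,-0.4,0],[0,0,0]]
    - [[0,-0.4,0],[0,0,0]]
    - [[0,-0.3,0],[0,0,0]]
    - [[0,0,0],[0,0,0]]

```text
time: 6.7
eef_pos: [0.5486, -0.1782, 0.278]
tcp_rot: [0.178, -0.68, 0.686, -0.185]
contact_force: [1.0, -0.0, -1.4]
opening: 0.241
```

send_rows:
  plan:
    - [[-0.1,0,-0.325],[0,0,0]]
    - [[-0.1,0,-0.325],[0,0,0]]
    - [[-0.1,0,-0.325],[0,0,0]]
    - [[-0.1,0,-0.325],[0,0,0]]
    - [[-0.1,0,-0.325],[0,0,0]]
    - [[-0.1,0,-0.325],[0,0,0]]
    - [[-0.1,0,-0.325],[0,0,0]]
    - [[-0.1,0,-0.325],[0,0,0]]
    - [[-0.1,0,-0.325],[0,0,0]]
    - [[-0.1,0,-0.325],[0,0,0]]
    - [[0,0,0],[0,0,0]]
    - [[0,0,0],[0,0,0]]

```text
time: 7.9
eef_pos: [0.4555, 0.2215, 0.2683]
tcp_rot: [0.184, -0.683, 0.683, -0.181]
contact_force: [0.3, -0.3, -2.7]
opening: 0.239
```

send_rows:
  plan:
    - [[0,0,0],[0,0,0]]
    - [[0,0,0],[0,0,0]]

```text
time: 8.1
eef_pos: [0.4569, 0.2199, 0.2695]
tcp_rot: [0.181, -0.683, 0.684, -0.181]
contact_force: [-1.0, -0.0, -1.5]
opening: 0.24
```

```bash
python3 - <<'E'
from h import *
r=cam("wrist");i=r["img"];cv2.imwrite("pics/w5.png",i);np.save("pics/w5.npy",r["T"])
st=get_state();print(st["eef_pos"],st["contact_force"],st["opening"],R.from_quat(st["tcp_rot"]).as_matrix().round(3).tolist())
print(proj(r,[.518,.256,.148]))
cv2.imwrite("pics/w5z.png",cv2.resize(i,(800,600),interpolation=cv2.INTER_CUBIC))
E
```

```text
[0.45703315 0.21997526 0.26976906] [ 1.18385774  0.19203111 -1.17194064] 0.23940432529421968 [[-0.869, -0.001, 0.495], [-0.495, -0.0, -0.869], [0.001, -1.0, -0.0]]
(np.float64(255.84276831416082), np.float64(92.9675176947316))
```

View pics/w5z.png

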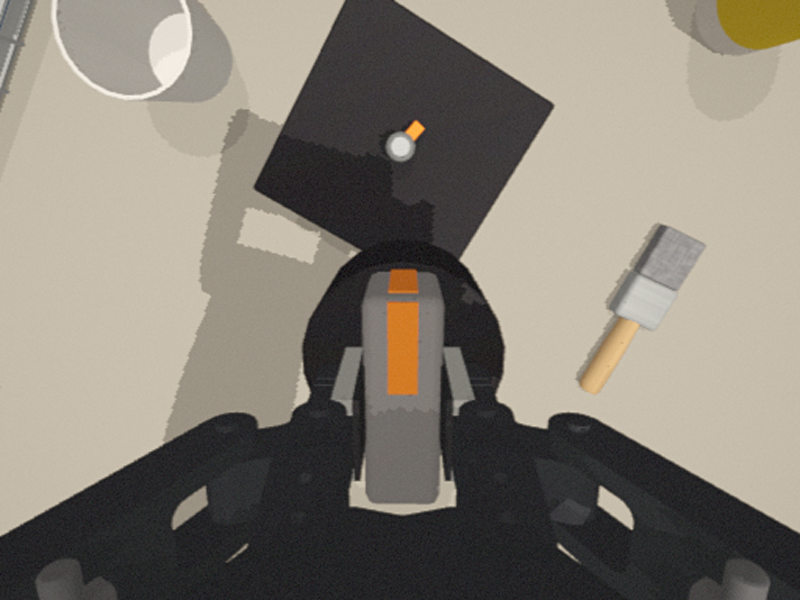

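The knob is held square, with its stripe ending at (403,394). The shaft tip is at (400,147) and the orange key's end at (417,127).

```bash
python3 - <<'E'
from h import *
r=cam("wrist");f=lambda x,y:(x*.64-.2,y*.64-.2);i=cv2.imread("pics/w5.png");ang=lambda d:np.degrees(np.arctan2(d[1],d[0]))
h=cv2.cvtColor(i,cv2.COLOR_BGR2HSV);m=cv2.inRange(h,(5,120,100),(25,255,255));m[:70]=0;m[95:]=0;m[:,:240]=0;m[:,290:]=0
ys,xs=np.nonzero(m);print("key px",len(xs),xs.mean(),ys.mean())
kp=onz(r,xs.mean(),ys.mean(),.128)
for t in((400,147),):
  s=onz(r,*f(*t),.148);print("shaft",s,"key c",kp,np.linalg.norm(kp-s),ang(kp-s))
pts=np.array([onz(r,x,y,.128)[:2] for x,y in zip(xs,ys)]);l=cv2.fitLine(pts.astype(np.float32),cv2.DIST_L2,0,.01,.01).ravel();print("line",ang(l[:2]),l)
c=[onz(r,*f(*p),.11) for p in((345,0),(553,105),(255,188))];print(np.round(c,4),ang(c[1]-c[0]),)
S=dict(r);st=get_state();Rm=R.from_quat(st["tcp_rot"]).as_matrix();e=np.array(st["eef_pos"])
z=e[2]-.0427+.078
for n,p in(("stripe end",(402.5,394)),("bar mid",(402,401)),("front end",(402,303)),("rear",(401,500))):
  q=onz(r,*f(*p),z);print(n,q,Rm.T@(q-e))
zs=z-.033;a,b=onz(r,*f(303,352),zs),onz(r,*f(504,352),zs);print("skirt",np.linalg.norm(a-b))
# front edge of the skirt top
q=onz(r,*f(403,240),zs);print("front skirt edge tool",Rm.T@(q-e))
D=cam("scene");print("shaft tri w scene",tri(ray(r,*f(400,147)),ray(D,308+215*.215-.4,200+107*65/300-.4)))
E
```

```text
key px 101 265.3168316831683 82.79207920792079
shaft [0.51748673 0.25570575 0.148     ] key c [0.53029555 0.25322912 0.128     ] 0.023878852841278293 -10.943285550983154
line -20.243769 [ 0.93822896 -0.34601507  0.53028995  0.25322694]
[[0.5728 0.3236 0.11  ]
 [0.5848 0.1879 0.11  ]
 [0.4511 0.3234 0.11  ]] -84.96480776521044
stripe end [0.45989205 0.22128288 0.30524117] [-0.00300394 -0.03530104  0.00029273]
bar mid [0.45799348 0.22036032 0.30524117] [-0.00089755 -0.03530031  0.00015557]
front end [0.48233495 0.23419835 0.30524117] [-0.02889751 -0.03531005  0.00016716]
rear [0.43024203 0.20491798 0.30524117] [ 0.0308596  -0.03528927 -0.00014815]
skirt 0.06785350650246814
front skirt edge tool [-0.03985068 -0.00231386  0.00043819]
shaft tri w scene (array([0.51737181, 0.25576852, 0.15333763]), [np.float64(0.00014071728094459832), np.float64(0.0001407172809446859)])
```

send_rows:
  plan:
    - [[-0.145,0,-0.004],[0,0,0]]
    - [[-0.145,0,-0.004],[0,0,0]]
    - [[-0.145,0,-0.004],[0,0,0]]
    - [[-0.144,0,-0.003],[0,0,0]]
    - [[0,0,0],[0,0.0221,0]]
    - [[0,0,0],[0,0.0221,0]]
    - [[0,0,0],[0,0.0221,0]]
    - [[0,0,0],[0,0.0221,0]]
    - [[0,0,0],[0,0.0221,0]]
    - [[0,0,0],[0,0.0221,0]]
    - [[0,0,0],[0,0,0]]
    - [[0,0,0],[0,0,0]]

```text
time: 9.45
eef_pos: [0.5164, 0.2567, 0.2701]
tcp_rot: [-0.11, -0.699, 0.699, 0.11]
contact_force: [-0.8, 0.1, -2.2]
opening: 0.243
```

send_rows:
  plan:
    - [[0,0.1,0],[0,0,0]]
    - [[0,0.15,0],[0,0,0]]
    - [[0,0.15,0],[0,0,0]]
    - [[0,0.1,0],[0,0,0]]
    - [[0,0.05,0],[0,0,0]]
    - [[0,0,0],[0,0,0]]
    - [[0,0,0],[0,0,0]]
    - [[0,0,0],[0,0,0]]

```text
time: 10.25
eef_pos: [0.5169, 0.2573, 0.2054]
tcp_rot: [0.111, 0.699, -0.698, -0.11]
contact_force: [-0.1, 0.2, -2.3]
opening: 0.242
```

```bash
python3 - <<'E'
from h import *
st=get_state();p=np.array(st["eef_pos"]);o=[];Rm=R.from_quat(st["tcp_rot"]).as_matrix()
print(p,st["contact_force"],st["opening"],Rm.round(3).tolist(),"q",st["qpos"])
for n in("scene","side"):
    r=cam(n);i=r["img"];u,v=map(int,proj(r,p-[0,0,.03]));x0,y0=u-33,v-37
    c=cv2.resize(i[y0:y0+75,x0:x0+66],(396,450),interpolation=cv2.INTER_CUBIC);c=cv2.convertScaleAbs(c,alpha=1.8,beta=20)
    print(n,x0,y0);o.append(c)
cv2.imwrite("pics/f6.png",np.hstack(o))
E
```

```text
[0.51693699 0.25731967 0.20537687] [-0.07576254  0.16215743 -2.28650823] 0.2423870477292747 [[-0.951, 0.002, -0.309], [0.309, 0.001, -0.951], [-0.002, -1.0, -0.001]] q [2.86228006e-01 8.02268960e-02 1.83236559e+00 4.08518480e-06
 1.22683072e+00 2.17074369e+00]
scene 323 182
side 201 217
```

View pics/f6.png

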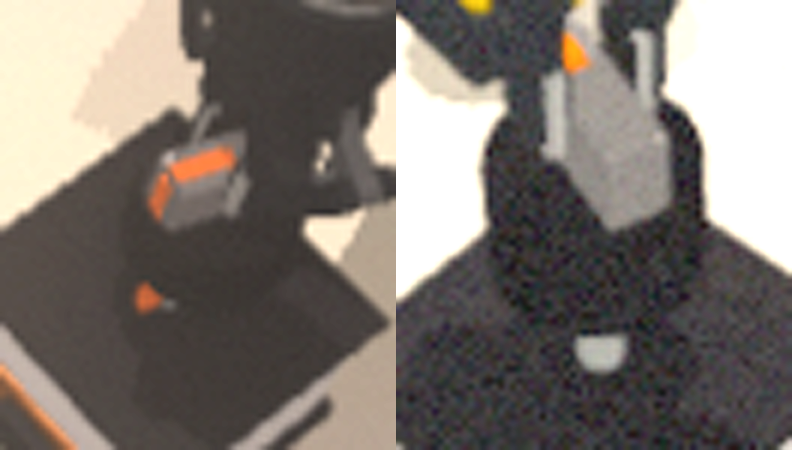

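The knob hangs over the shaft: in the side view its skirt centre is at x≈595 and the shaft at x≈600, which is about 1 mm. I'll correct by 1.5 mm and lower.

send_rows:
  plan:
    - [[0.003,0.02,0.0125],[0,0,0]]
    - [[0,0.04,0],[0,0,0]]
    - [[0,0.04,0],[0,0,0]]
    - [[0,0.04,0],[0,0,0]]
    - [[0,0.04,0],[0,0,0]]
    - [[0,0.03,0],[0,0,0]]
    - [[0,0,0],[0,0,0]]

```text
time: 11.05
eef_pos: [0.5162, 0.2559, 0.1785]
tcp_rot: [0.111, 0.699, -0.698, -0.11]
contact_force: [3.0, 0.3, -4.3]
opening: 0.246
```

send_rows:
  plan:
    - [[0,0.02,0],[0,0,0]]
    - [[0,0.02,0],[0,0,0]]
    - [[0,0.02,0],[0,0,0]]
    - [[0,0,0],[0,0,0]]

```text
time: 11.45
eef_pos: [0.5162, 0.2559, 0.1719]
tcp_rot: [0.111, 0.699, -0.698, -0.11]
contact_force: [4.2, 0.0, -1.6]
opening: 0.241
```

send_rows:
  plan:
    - [[-0.008,0,-0.002],[0,0,0]]
    - [[0,0.015,0],[0,0,0]]
    - [[0,0.015,0],[0,0,0]]
    - [[0,0,0],[0,0,0]]

```text
time: 11.85
eef_pos: [0.5167, 0.2559, 0.17]
tcp_rot: [0.111, 0.698, -0.698, -0.11]
contact_force: [0.8, -1.4, 6.3]
opening: 0.237
```

send_rows:
  plan:
    - [[0,0,0],[0,-0.0056,0]]
    - [[0,0.004,0],[0,-0.0056,0]]
    - [[0,0,0],[0,-0.0056,0]]
    - [[0,0,0],[0,0,0]]

```text
time: 12.25
eef_pos: [0.5167, 0.2557, 0.168]
tcp_rot: [0.074, 0.703, -0.703, -0.073]
contact_force: [3.7, -0.3, 0.6]
opening: 0.241
```

send_rows:
  plan:
    - [[-0.006,0.012,0],[0,0,0]]
    - [[0,0.012,0],[0,0,0]]
    - [[0,0,0],[0,0,0]]

```text
time: 12.55
eef_pos: [0.5169, 0.2556, 0.1641]
tcp_rot: [-0.073, -0.703, 0.703, 0.074]
contact_force: [2.6, 1.0, -2.3]
opening: 0.242
```

It has dropped past the key top with no upward force, so slot and key are in line. I'll continue down.

send_rows:
  plan:
    - [[-0.006,0.02,0],[0,0,0]]
    - [[0,0.025,0],[0,0,0]]
    - [[0,0.02,0],[0,0,0]]
    - [[0,0,0],[0,0,0]]

```text
time: 12.95
eef_pos: [0.5172, 0.2556, 0.1559]
tcp_rot: [0.073, 0.703, -0.703, -0.074]
contact_force: [1.4, 2.7, -3.5]
opening: 0.241
```

send_rows:
  plan:
    - [[0,0.015,-0.004],[0,0,0]]
    - [[0,0.01,0],[0,0,0]]
    - [[0,0.008,0],[0,0,0]]
    - [[0,0,0],[0,0,0]]

```text
time: 13.35
eef_pos: [0.5174, 0.2557, 0.1528]
tcp_rot: [-0.073, -0.703, 0.704, 0.074]
contact_force: [0.3, -0.0, -0.5]
opening: 0.24
```

send_rows:
  plan:
    - [[0,0.012,0],[0,0,0]]
    - [[0,0.006,0],[0,0,0]]
    - [[0,0,0],[0,0,0]]

```text
time: 13.65
eef_pos: [0.5177, 0.2556, 0.1527]
tcp_rot: [-0.073, -0.703, 0.704, 0.074]
contact_force: [-4.4, -1.6, 6.4]
opening: 0.242
```

The height stopped at 0.1527, exactly as predicted for home, with the force rising. I'll release and retreat upward.

send_rows:
  plan:
    - [[0,-0.008,0],[0,0,0]]
    - [[0,0,0],[0,0,0]]
    - [[0,0,0],[0,0,0]]
    - [[0,0,0],[0,0,0]]
    - [[0,0,0],[0,0,0]]
    - [[0,0,0],[0,0,0]]
    - [[0,0,0],[0,0,0]]
  gripper: 0

```text
time: 14.35
eef_pos: [0.5179, 0.2559, 0.1518]
tcp_rot: [-0.074, -0.703, 0.703, 0.074]
contact_force: [0.1, -0.2, 0.5]
opening: 1.003
```

send_rows:
  plan:
    - [[0,-0.08,0],[0,0,0]]
    - [[0,-0.15,0],[0,0,0]]
    - [[0,-0.25,0],[0,0,0]]
    - [[0,-0.3,0],[0,0,0]]
    - [[0,-0.3,0],[0,0,0]]
    - [[0,-0.15,0],[0,0,0]]
    - [[0,0,0],[0,0,0]]
    - [[0,0,0],[0,0,0]]

```text
time: 15.15
eef_pos: [0.5178, 0.2559, 0.2994]
tcp_rot: [0.074, 0.703, -0.703, -0.073]
contact_force: [0.3, 0.7, 0.1]
opening: 1.0
```

```bash
python3 - <<'E'
from h import *
st=get_state();print(st["eef_pos"],st["contact_force"],st["opening"]);o=[]
for n in("scene","side"):
    r=cam(n);i=r["img"];u,v=map(int,proj(r,[.518,.256,.14]));x0,y0=u-40,v-45
    c=cv2.resize(i[y0:y0+90,x0:x0+80],(400,450),interpolation=cv2.INTER_CUBIC);c=cv2.convertScaleAbs(c,alpha=1.8,beta=20)
    print(n,x0,y0)
    a,b=proj(r,[.518,.256,.188]);cv2.circle(c,(int((a-x0)*5),int((b-y0)*5)),3,(0,255,0),-1)
    o.append(c)
cv2.imwrite("pics/f7.png",np.hstack(o))
E
```

```text
[0.51780107 0.255872   0.29942662] [0.27879647 0.71093573 0.09762699] 0.9998802006112357
scene 312 180
side 194 220
```

View pics/f7.png

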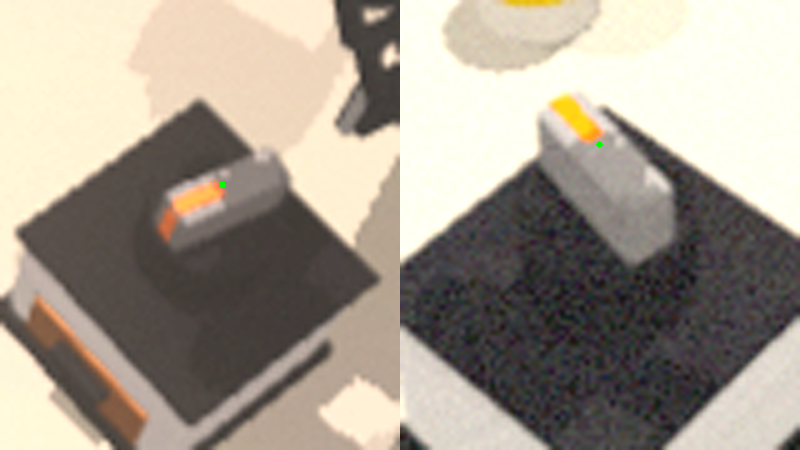

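The knob is seated. The predicted grip-top point at 0.188 m (green dot) falls on the end of the stripe in both views, and no shaft is visible.

```bash
python3 -c "
from plant import *
print(sign_off(),get_state()['time'])"
```

```text
the job is handed in; nothing more can be done
the job is handed in; nothing more can be done
```

The knob is back on the mill, fully home, released and handed in at about 15 s on the robot's clock. I lowered it over the shaft until it rested on the key and turned it about 6° under a light press. It then dropped about 17 mm to the mill's top.

**Last checks:**
- **Height:** the tool stopped at z = 0.1527 m, where I had worked out home to be, and the upward force then rose to about 6 N.
- **Seating:** after release, the grip's top in both fixed views matched its expected position 188 mm above the counter, upright and on the shaft's axis.
- **Clearance:** the gripper was open and about 150 mm clear, with no contact force. I did not take a separate last look at each bystander, but the arm passed none of them closely.

**What failed or disagreed:**
- **First grasp:** it closed on nothing. The fingertips end about 13 mm behind the reported tool point, not 14 mm ahead of it. I saw this in the fixed cameras, went 25 mm lower, and the second grasp held.
- **First wrist picture:** it was taken before the arm had settled and put the knob about 10 mm off, so I discarded it.
- **Key angle:** the estimates were about −11° and −20°; the knob dropped at about −12°.
- **Heights from two views:** these read about 5 mm high. The force readings on the way down gave the true heights.

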